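Dock the suction canisters for flushing

ROBOT

A 6-joint arm with a two-finger parallel gripper is mounted at the origin on the work surface. World frame = base frame: x ahead of the robot, y to its left, z up, the work surface at z = 0. Lengths are in m, angles in rad, forces in N, time in s.
With the tool pointing down it reaches from about 0.4 to 0.825 m from the base axis. Payload 7 kg.
Tool frame: the origin (TCP) lies midway between the tips of the shut fingers; the grasp point (between the pads) lies 19 mm behind it; z points along the fingers, y is the line along which they close (so a half turn about z gives the same grasp; the last joint's range is limited). The gripper opens to 85 mm and grips with 20 to 120 N. Pads are 22 mm wide; open, the fingers measure 114 mm over their backs; the gripper's body (76 mm by 85 mm) begins 54 mm behind the grasp point. The pads swing forward as they close: fully open they stand 13 mm farther back than shut.
Start: joints at [-0.853, 0.359, 0.012, 0, -1.224, -0.288], TCP at [0.281, -0.614, 0.231] pointing down, gripper open.
Joint ranges: [-3.07, 3.07], [-1.43, 2.12], [-1.02, 1.25], [-3.03, 1.67], [-3.05, -0], [-3.03, 3.03]. Speed limits (rad/s): [2.39, 2.39, 3.01, 3.14, 3.14, 3.14].

INTERFACE

Orientations are given as a unit quaternion [w, x, y, z].
In Python, from bench import manip gives the robot as it stands.
- The arm moves only by the shell command python3 -m pendant 'ROWS' [OPENING] [FORCE]. ROWS is JSON, a list of rows, each a list of 4 numbers: the shift along the tool's x, y, z in mm, then the turn about the tool's z in degrees. In form: [[x, y, z, roll], ...]. A call has 1 to 12 rows; each row shifts and turns the commanded pose from where the row before left it, along the tool's axes as they then stand; what a row does not reach is not made up. A row lasts 1/10 s, in which the tool goes at most 50 mm and 8.59 degrees, less where a joint would pass 70% of its speed; a pose out of reach is approached as far as the arm can. A call with a gripper value outside its range is refused whole. OPENING is the finger opening in mm, from 0 to 85.4, set as the call begins (- or left out, the last holds). The fingers move at their own pace and stop on an object; FORCE is the grip in N (left out, the last holds). Time passes only in rows, so rows that do not move let the fingers close. It gives the time, the measured TCP pose, the force, the opening and the grip force at its end, in the units of the state.
- manip.get_state(): the state, without advancing time (a new reading comes with each control period).
- manip.read_camera(name): name is "scene" or "top" or "wrist"; returns a dict with "img" (420x560x3 uint8, blue, green, red), "z_map" (420x560 float32, m along the optical axis (not along the pixel's ray), 0 where there is no reading), "vfov" (degrees; the focal length in pixels is half the picture's height over the tangent of half this angle, whatever the lens; pixels are square), "cx", "cy" (the principal point, pixels), "k1" (the pictures are not rectified: a ray, as slopes to the right and down, at radius r is drawn at 1 + k1 r^2 times it, then the intrinsics apply), "pose" (4x4, takes a point from camera to world coordinates). Camera axes: x right, y up, looking along -z (the intrinsics and any distortion apply to the point x, -y, -z); pixel columns grow to the right and rows downward; lengths in m; the calibration is good to about 2 mm. A picture is of the moment at which its call begins.
- manip.close_job(): hands the job in; it is judged then, once.
Trained networks look in a picture, given as the dict that the camera call returned (one of the last four; its "shot" number tells which), for a name from the list of things; names that differ only in an ending like _2 or _b are one class to them, and where a whole thing is asked for, a point or a joint stands for the part that bears it (a point fixed in the world has none). Each returns a list of dicts, best first, with "conf" (0 to 1); they miss things now and then, are a little off and sometimes report something else, mostly with a low value. They report only what shows in the picture. A call takes as long as a camera call. They do not tell look-alikes from the thing itself.
- manip.masks_of(picture, name): "mask" (420x560 bool, what is visible of it) and "extent" ([left, top, width, height] in pixels, round what is visible of it).
The state is a dict: "time": time; "q": joint angles; "dq": joint speeds; "joint_torque": joint torques, N m; "ee_pos": TCP position; "ee_rot": TCP orientation; "contact_force": force on the tool from outside, world axes, zero at the start; "moment": the same for the moment, N m; "opening": finger opening in m; "gripper_force": force on a finger pad.
Only numpy, scipy, OpenCV 4.12 (cv2) and the standard library are available. Lean on these libraries where they do the work, as an engineer would, in place of code of your own. Each camera call takes 0.05 s, during which the arm holds its last target. There are 200 camera calls.

TASK

Get the suction canisters ready for flushing. First wind the crank anticlockwise until the forked rail is right back, then stand every canister on the counter centred on a pad of its own (any pad will do), turned so that its nozzle points squarely along that pad's mark towards the rail. When all of them stand right, wind the crank clockwise until the rail is fully home with its forks round the nozzles, and only then turn the tap clockwise until its nose points at the brass stud. Leave the kidney dish, the spatula rest and the bite block where they are.

Things in the scene. Friction and masses are not known exactly. Their poses are not given: they have to be found in the camera images.
- can_a: Lidded steel suction canister, loose, 300 g, bottom-heavy; identical to the others; may be absent. Round body 64 mm across, lid top 56 mm up; on the lid stands a round grey upright grip knob 30 mm across, from 56 to 96 mm up, on the axis: grasp here, from above, at any yaw. Origin: centre of the underside; z up, x towards the nozzle.
- nozzle_a (a point): Tip of canister can_a's side nozzle: a horizontal tube 16 mm across that sticks out radially, its tip 56 mm from the canister's axis, centreline 30 mm above the underside.
- can_b: Lidded steel suction canister, loose, 300 g, bottom-heavy; identical to the others; may be absent. Round body 64 mm across, lid top 56 mm up; on the lid stands a round grey upright grip knob 30 mm across, from 56 to 96 mm up, on the axis: grasp here, from above, at any yaw. Origin: centre of the underside; z up, x towards the nozzle.
- nozzle_b (a point): Tip of canister can_b's side nozzle: a horizontal tube 16 mm across that sticks out radially, its tip 56 mm from the canister's axis, centreline 30 mm above the underside.
- can_c: Lidded steel suction canister, loose, 300 g, bottom-heavy; identical to the others; may be absent. Round body 64 mm across, lid top 56 mm up; on the lid stands a round grey upright grip knob 30 mm across, from 56 to 96 mm up, on the axis: grasp here, from above, at any yaw. Origin: centre of the underside; z up, x towards the nozzle.
- nozzle_c (a point): Tip of canister can_c's side nozzle: a horizontal tube 16 mm across that sticks out radially, its tip 56 mm from the canister's axis, centreline 30 mm above the underside.
- rig: The flushing rig, fixed to the counter: a thin flat mat (1 mm, not a step) with three round pads in a row, a forked rail beyond them, a white gearbox (90 x 90 mm, 58 mm high) with a crank at the right end and a tap on a round base at the left end. Origin: middle pad's centre at counter height; x points across the pads towards the rail, y along the row to the left.
- pad0 (a point): Centre of the right-hand (-y) pad, a printed white disc with a dark rim, 72 mm across, flush with the counter (z = 0). Pads are 115 mm apart.
- mark0 (a point): The right-hand (-y) pad's mark: a point on the white stripe (36 to 70 mm from the pad's centre) that runs from the pad towards the rail, 56 mm from the pad's centre in the rig's +x, so under the nozzle tip of a canister that stands right. At counter height.
- pad1 (a point): Centre of the middle pad, a printed white disc with a dark rim, 72 mm across, flush with the counter (z = 0). Pads are 115 mm apart.
- mark1 (a point): The middle pad's mark: a point on the white stripe (36 to 70 mm from the pad's centre) that runs from the pad towards the rail, 56 mm from the pad's centre in the rig's +x, so under the nozzle tip of a canister that stands right. At counter height.
- pad2 (a point): Centre of the left-hand (+y) pad, a printed white disc with a dark rim, 72 mm across, flush with the counter (z = 0). Pads are 115 mm apart.
- mark2 (a point): The left-hand (+y) pad's mark: a point on the white stripe (36 to 70 mm from the pad's centre) that runs from the pad towards the rail, 56 mm from the pad's centre in the rig's +x, so under the nozzle tip of a canister that stands right. At counter height.
- rail (a joint): Distance of the forked rail from its home, m: 0 home, 0.050 right back; the crank drives it, 25 mm a turn. Aluminium bar 500 mm long, 6 to 50 mm above the counter; before each mark a fork of two upright plates 40 mm apart inside, open above and in front. Home, the bar's face is 62 mm and the fork ends 42 mm from the pad centres; right back, 112 and 92 mm.
- crank (a joint): Angle of the hand crank, rad, 0 to 12.57 (two full turns) with a stop at each end: 0 is the rail fully home, 12.57 the rail right back. Grows anticlockwise seen from above (that winds the rail back), falls clockwise (that brings it home). Stays where it is left; takes about 3 N at the handle. At 0 the arm points along the rig's +x.
- crank_axis (a point): Point on the crank's upright axis, 70 mm above the counter, on top of the gearbox; 80 mm towards the robot (-x) and 300 mm right (-y) of the middle pad in the rig's frame.
- crank_handle (a point): Middle of the crank's upright black handle, a freely spinning sleeve 22 mm across, from 77 to 123 mm above the counter, 55 mm from the crank's axis (this point is 102 mm up). The crank arm below it is 68 to 76 mm up. Grasp it from above and lead it round the circle.
- tap (a joint): Angle of the tap, rad, growing clockwise seen from above, range -0.4 to 2.6; stiff enough to stay. At 0 the nose points along the rig's +y (left), at 1.57 along the rig's +x, where the stud is. It can be turned past the stud.
- tap_grip (a point): Point on the tap's upright axis at the height to grip, 75 mm above the counter. The tap's handle is an upright steel bar 14 mm thick and 60 mm long (25 mm behind the axis to 35 mm ahead, towards the nose), from 53 to 87 mm above the counter, over a round white base 100 mm across and 40 mm high.
- tap_nose (a point): Tip of the small nose at the low front end of the tap handle, 45 mm from the tap's axis.
- tap_mark (a point): Brass stud on the top of the tap's base, 45 mm from the tap's axis in the rig's +x; the nose comes to stand over it.
- kidney_dish: Bystander: steel kidney dish, about 170 x 90 mm, 34 mm high, loose. Origin: centre of the underside.
- spatula_rest: Bystander: white ceramic spatula rest, 60 x 120 mm, 31 mm high, loose. Origin: centre of the underside.
- bite_block: Bystander: yellow plastic bite block, 60 x 30 mm, 23 mm high, loose. Origin: centre of the underside.
Things that resemble listed ones, but are neither listed nor needed, are in the scene too. Leave any pink look-alike of the can_b alone.

How it is judged:
By the outcome, as a careful person would: the job done as asked, in the order asked, and still so for the second after the job is handed in, with the robot touching nothing.
Of can_a, can_b, can_c only 2 to 3 are there at a start; the rules pass over those that are not, and their reading is None.
At some moment in a run one of can_a, can_b, can_c may be knocked a few centimetres aside while the robot is not near it.
Once in a run the grip may slacken for a moment while it holds something.
It also fails if it takes over 210 s, if anything falls off the work surface, if the arm or the gripper's body presses on something with over 40 N, if the wrist force passes 120 N, or if a joint passes its speed limit or range.

## Working session

There is one attempt and no reset: what is moved stays moved. The work goes in short steps, Python scripts to look and compute and a shell command to move; the robot and the scene stay as the last step left them, time stands still between calls to the robot, and variables do not carry over. Pictures are saved under pics/ and viewed, at most 14 in all, crops included, and the job is handed in when it is done.

```bash
ls; mkdir -p pics
cat > h.py <<'E'
import numpy as np, cv2
from bench import manip
def cam(name, save=None):
    p=manip.read_camera(name)
    if save: cv2.imwrite('pics/'+save,p['img'])
    return p
def f_of(p): return p['img'].shape[0]/2/np.tan(np.radians(p['vfov'])/2)
def ray(p,u,v):
    """unit-depth rays in world for pixels"""
    f=f_of(p); K=np.array([[f,0,p['cx']],[0,f,p['cy']],[0,0,1.]])
    uv=np.stack([np.ravel(u),np.ravel(v)],-1).astype(float).reshape(-1,1,2)
    s=cv2.undistortPoints(uv,K,np.array([p['k1'],0,0,0.])).reshape(-1,2)
    d=np.c_[s[:,0],-s[:,1],-np.ones(len(s))]
    return d@p['pose'][:3,:3].T, p['pose'][:3,3]
def at_z(p,u,v,z):
    d,o=ray(p,u,v); t=(z-o[2])/d[:,2]; return o+d*t[:,None]
def cloud(p):
    h,w=p['z_map'].shape; v,u=np.mgrid[:h,:w]
    d,o=ray(p,u,v); return (o+d*p['z_map'].reshape(-1,1)).reshape(h,w,3)
def proj(p,X):
    X=np.atleast_2d(X); c=(X-p['pose'][:3,3])@p['pose'][:3,:3]
    f=f_of(p); s=np.c_[c[:,0],-c[:,1]]/-c[:,2:3]; r=(s**2).sum(1,keepdims=True)
    return s*(1+p['k1']*r)*f+[p['cx'],p['cy']]
E
python3 - <<'E'
from h import *
for n in("scene","top"):
    p=cam(n,n+'0.png'); print(n,p['vfov'],p['cx'],p['cy'],p['k1'],p['pose'].round(3).tolist())
    np.savez('pics/'+n+'0.npz',**p) if 0 else None
    for k in('can_a','tap_grip','crank_handle','rail','rig','kidney_dish','spatula_rest','bite_block'):
        for m in manip.masks_of(p,k): print(k,round(m['conf'],2),m['extent'])
s=manip.get_state();print(s['time'],s['ee_pos'],s['ee_rot'],s['opening'])
E
```

```text
pics
scene 46.81919244908994 278.0386870426009 200.88065525531397 -0.019920015177667807 [[-0.831, -0.333, 0.445, 1.059], [0.556, -0.474, 0.683, 1.002], [-0.017, 0.815, 0.579, 0.9], [0.0, 0.0, 0.0, 1.0]]
can_a 0.84 [265.1, 187.1, 25.2, 37.7]
can_a 0.77 [264.7, 154.1, 23.9, 32.3]
can_a 0.65 [229.7, 167.4, 24.5, 33.3]
can_a 0.54 [272.6, 129.6, 16.8, 30.7]
can_a 0.25 [140.7, 154.8, 179.5, 150.7]
tap_grip 0.61 [292.4, 256.1, 12.0, 24.0]
tap_grip 0.32 [135.7, 155.2, 184.3, 151.0]
rail 0.89 [162.3, 180.2, 79.6, 99.3]
rig 0.9 [135.0, 154.6, 185.1, 152.5]
rig 0.71 [294.0, 254.6, 11.8, 29.9]
kidney_dish 0.84 [368.8, 254.4, 36.6, 55.8]
kidney_dish 0.48 [136.5, 152.5, 182.5, 153.4]
kidney_dish 0.22 [204.0, 153.5, 13.4, 19.3]
spatula_rest 0.64 [219.8, 143.6, 32.7, 22.3]
bite_block 0.63 [325.7, 236.4, 26.2, 15.7]
top 46.01030804986172 273.29250763690663 204.63973023383906 -0.008068177669903476 [[0.021, 0.999, -0.05, 0.357], [-1.0, 0.021, 0.007, 0.037], [0.008, 0.049, 0.999, 1.384], [0.0, 0.0, 0.0, 1.0]]
can_a 0.97 [262.3, 186.9, 30.3, 31.0]
can_a 0.89 [326.3, 185.1, 28.9, 25.6]
can_a 0.74 [331.2, 235.7, 27.4, 30.7]
can_a 0.74 [379.7, 279.6, 34.3, 21.4]
tap_grip 0.57 [164.0, 150.6, 22.1, 16.1]
tap_grip 0.37 [325.6, 183.2, 28.1, 25.7]
crank_handle 0.62 [373.4, 168.4, 29.4, 23.8]
crank_handle 0.29 [163.1, 83.2, 246.2, 116.8]
rail 0.67 [222.7, 115.5, 179.9, 25.8]
rail 0.65 [161.3, 148.9, 25.8, 16.8]
rig 0.8 [164.2, 83.2, 244.6, 122.6]
kidney_dish 0.93 [101.1, 209.0, 55.7, 53.3]
spatula_rest 0.58 [399.1, 222.6, 46.6, 32.8]
bite_block 0.72 [192.1, 220.9, 20.3, 20.0]
0.9 [ 0.28123719 -0.61361171  0.23133737] [ 4.01120911e-06 -2.13248358e-01  9.76998023e-01 -2.81528701e-05] 0.08501125353194984
```

Run:
```python
import cv2
a=cv2.imread('pics/top0.png'); cv2.imwrite('pics/top0c.png',cv2.resize(a[70:330,80:460],(798,546),interpolation=cv2.INTER_CUBIC))
a=cv2.imread('pics/scene0.png'); cv2.imwrite('pics/scene0c.png',cv2.resize(a[100:330,110:430],(800,575),interpolation=cv2.INTER_CUBIC))
```

```text
(no output)
```

View pics/top0c.png

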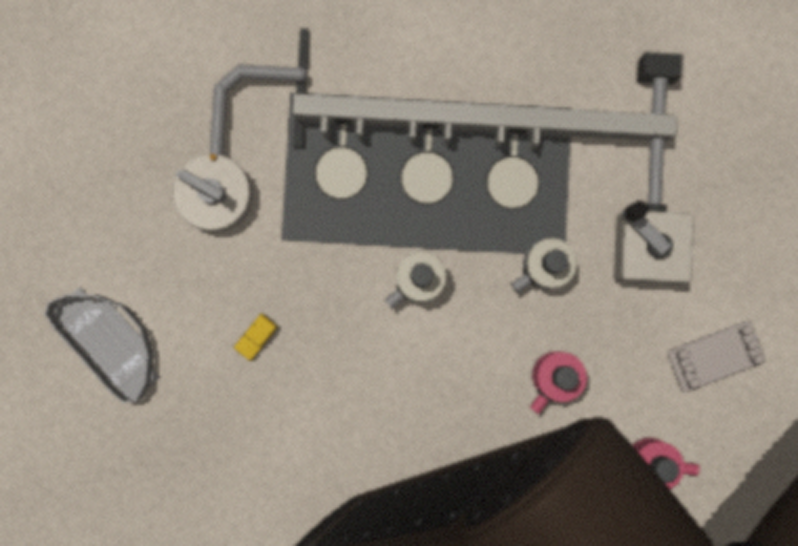

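View pics/scene0c.png

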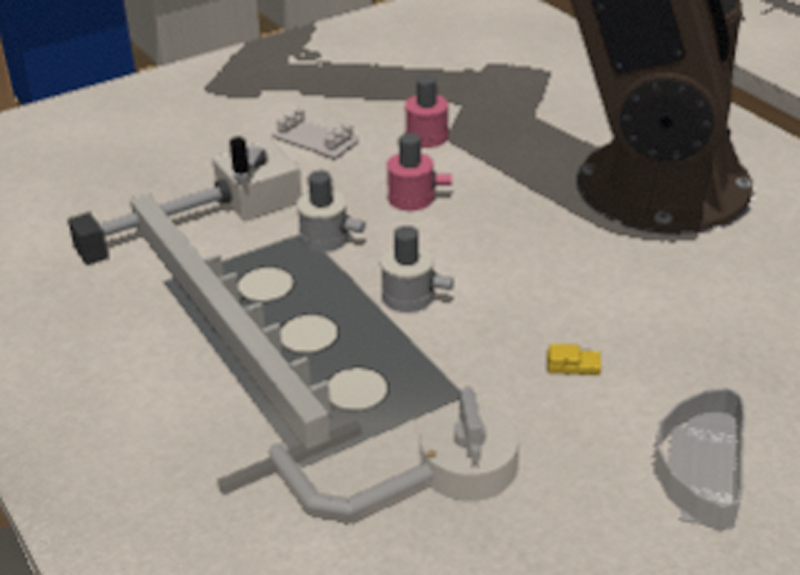

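The top view (crop pixels) shows the pads at about (341,172), (428,178) and (513,183). The two steel canisters are at (421,277) and (551,265), with nozzles pointing towards the robot and to the left. There are two pink look-alikes, the crank is at (660,243) with its handle at (637,212), and the tap is at (212,192). The scene view agrees, and I see no third steel canister so far.

```bash
cat > meas.py <<'E'
from h import *
def pads(p,rows=None):
    """white pad discs: blobs in bright mask near z=0"""
    g=cv2.cvtColor(p['img'],cv2.COLOR_BGR2GRAY); C=cloud(p)
    return g,C
def blobs(m,lo,hi):
    n,l,s,c=cv2.connectedComponentsWithStats(m.astype(np.uint8))
    return [(c[i],s[i,4],l==i) for i in range(1,n) if lo<=s[i,4]<=hi]
def cans(p):
    C=cloud(p); r=[]
    for m in manip.masks_of(p,'can_a'):
        if m['conf']<.4 or m['extent'][2]>120: continue
        P=C[m['mask']]; k=P[(P[:,2]>.085)&(P[:,2]<.11)]; lid=P[(P[:,2]>.048)&(P[:,2]<.064)]
        col=p['img'][m['mask']].mean(0)
        r.append((m['conf'],k.mean(0).round(4),k[:,2].max().round(4),lid.mean(0).round(4),col.round(),len(k)))
    return r
E
python3 - <<'E'
from meas import *
for n in('top','scene'):
    p=cam(n); C=cloud(p); g=cv2.cvtColor(p['img'],cv2.COLOR_BGR2GRAY)
    print(n); [print(x) for x in cans(p)]
    for k in('crank_handle','tap_grip','rail'):
        for m in manip.masks_of(p,k):
            if m['conf']<.5: continue
            P=C[m['mask']]; z=P[:,2]; print(k,round(m['conf'],2),P[z>np.percentile(z,85)].mean(0).round(4),np.percentile(z,[5,50,95]).round(3))
    # pads
    for c,a,m in blobs((g>150)&(np.abs(C[...,2])<.02),60,3000): print('blob',c.round(1),a,C[m].mean(0).round(4),at_z(p,c[0],c[1],0).round(4))
    # crank handle: high points in crank region
    m=(C[...,2]>.105)&(C[...,0]>.35)&(C[...,2]<.14)
    for c,a,mm in blobs(m,6,500): print('high',c.round(1),a,C[mm].mean(0).round(4),C[mm][:,2].max())
E
```

```text
top
(0.89, array([0.4331, 0.0087, 0.0968]), np.float64(0.1027), array([0.4319, 0.0085, 0.057 ]), array([126., 137., 142.]), 100)
(0.82, array([ 0.4536, -0.1573,  0.0963]), np.float64(0.104), array([ 0.4529, -0.156 ,  0.0567]), array([117., 128., 133.]), 105)
(0.57, array([ 0.3089, -0.1726,  0.0963]), np.float64(0.1043), array([ 0.3087, -0.1713,  0.0567]), array([ 93.,  83., 138.]), 110)
crank_handle 0.63 [ 0.5121 -0.2477  0.154 ] [0.068 0.078 0.124]
rail 0.79 [ 0.635  -0.0475  0.0974] [0.015 0.05  0.055]
blob [242.  151.9] 416 [0.5721 0.1185 0.003 ] [[0.5725 0.1187 0.    ]]
blob [282.9 154.2] 415 [0.5683 0.0036 0.0027] [[0.5687 0.0036 0.    ]]
blob [323.6 156.4] 399 [ 0.5646 -0.111   0.0028] [[ 0.5651 -0.1113  0.    ]]
blob [120.6 221.4] 117 [0.3698 0.4515 0.0041] [[0.3699 0.4527 0.    ]]
blob [420.9 238.5] 319 [ 0.3398 -0.3846  0.0107] [[ 0.3396 -0.3878  0.    ]]
blob [140.4 244.3] 116 [0.3076 0.3942 0.0044] [[0.3074 0.3953 0.    ]]
blob [527.2 390. ] 2776 [-0.0729 -0.6861  0.0007] [[-0.0733 -0.6864  0.    ]]
blob [344.7 408.8] 872 [-0.1324 -0.1807  0.0006] [[-0.1326 -0.1808  0.    
[... 921 characters left out ...]
ob [215.8 213.1] 209 [ 0.5642 -0.1112  0.0042] [[ 0.5619 -0.1164  0.    ]]
blob [232.9 232.8] 242 [0.5681 0.0034 0.0041] [[ 0.5659 -0.001   0.    ]]
blob [252.3 255. ] 288 [0.5716 0.1184 0.0038] [[0.5697 0.1148 0.    ]]
blob [258.3 283.5] 823 [0.6148 0.2197 0.0019] [[ 0.6145  0.2182 -0.    ]]
blob [393.3 273.8] 75 [0.3066 0.3934 0.0039] [[0.3033 0.3908 0.    ]]
blob [395.6 297.5] 65 [0.3622 0.4573 0.0044] [[0.3588 0.4547 0.    ]]
high [70.6  9.2] 36 [ 0.3684 -2.4864  0.1228] 0.13998730156212502
high [29.  15.9] 359 [ 0.6249 -2.486   0.1228] 0.1398844409824873
high [82.5 62.6] 187 [ 0.5929 -1.3845  0.1259] 0.13967244348081453
high [205.2 158. ] 53 [ 0.5173 -0.2503  0.1183] 0.12761474568303965
```

```bash
python3 -m pendant '[[0,0,0,8.2],[0,0,0,8.2],[0,0,0,8.2],[-26,40,0,0],[-26,40,0,0],[-26,40,0,0],[-26,40,0,0],[-26,40,0,0],[-26,40,0,0],[-26,40,0,0],[-26,40,0,0],[-26,40,0,0]]' 60 30
python3 - <<'E'
from meas import *
p=cam('wrist','w1.png'); print(p['vfov'],p['pose'].round(3).tolist()); C=cloud(p)
m=(C[...,2]>.105)&(C[...,2]<.14)
for c,a,mm in blobs(m,30,50000): print('high',c.round(1),a,C[mm].mean(0).round(4),C[mm][:,2].max())
s=manip.get_state();print(s['ee_pos'],s['ee_rot'].round(4),s['q'].round(3),s['contact_force'].round(2))
p=cam('top','t2.png'); [print(x) for x in cans(p)]
E
```

```text
time: 2.6
ee_pos: [0.5159, -0.2517, 0.2317]
ee_rot: [0.0, -0.0, 1.0, -0.0]
contact_force: [1.1, -0.8, 0.4]
opening: 0.0598
gripper_force: 0.0
70.75827434130451 [[-0.0, -0.955, -0.296, 0.44], [1.0, -0.0, 0.0, -0.252], [-0.0, -0.296, 0.955, 0.375], [0.0, 0.0, 0.0, 1.0]]
high [275.9 201.9] 515 [ 0.5133 -0.2546  0.1212] 0.12525959532002767
[ 0.5193682  -0.24747879  0.2315492 ] [ 1.1e-03 -1.6e-03  1.0e+00  2.0e-04] [-1.050e-01  1.950e-01 -2.140e-01 -1.000e-03 -1.160e+00 -1.462e+00] [3.23 2.32 0.42]
(0.78, array([ 0.1979, -0.2979,  0.0961]), np.float64(0.1031), array([ 0.1998, -0.295 ,  0.057 ]), array([105.,  93., 155.]), 116)
(0.62, array([0.4331, 0.0088, 0.0962]), np.float64(0.103), array([0.4328, 0.0143, 0.057 ]), array([145., 158., 162.]), 99)
(0.56, array([ 0.5113, -0.2506,  0.097 ]), np.float64(0.1097), array([ 0.5014, -0.2815,  0.0591]), array([63., 66., 68.]), 18)
```

View pics/w1.png

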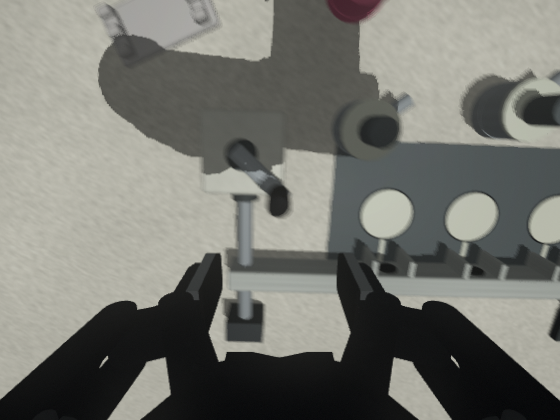

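The wrist view shows the crank handle's top at about (280,203), the crank axis at (242,152), and the pads at (386,214) and (471,217).

Run:
```python
from meas import *
for n in('wrist','top','scene'):
    p=cam(n); C=cloud(p); g=cv2.cvtColor(p['img'],cv2.COLOR_BGR2GRAY)
    print(n)
    m=(C[...,2]>.1165)&(C[...,2]<.14)&(np.hypot(C[...,0]-.48,C[...,1]+.29)<.08)
    for c,a,mm in blobs(m,10,50000): print('high',c.round(1),a,C[mm].mean(0).round(4),np.median(C[mm],0).round(4),at_z(p,c[0],c[1],.123).round(4))
    if n!='scene':
      for c,a,m in blobs((g>150)&(np.abs(C[...,2])<.02),300,3000): print('blob',c.round(1),a,C[m].mean(0).round(4),at_z(p,c[0],c[1],0).round(4))
    if n!='wrist':
      m=(C[...,2]>.08)&(C[...,2]<.1)&(np.hypot(C[...,0]-.54,C[...,1]-.29)<.07); P=C[m]
      mu=P.mean(0); w,v=np.linalg.eigh(np.cov(P[:,:2].T)); print('tap',mu.round(4),v[:,1],np.sqrt(w),len(P))
      m=(C[...,2]>.03)&(C[...,2]<.047)&(np.hypot(C[...,0]-.54,C[...,1]-.29)<.07); P=C[m]; print('base',P.mean(0),(P.min(0)+P.max(0))/2)
    s=manip.get_state();print(s['ee_pos'].round(4),s['contact_force'].round(2))
```

```text
wrist
high [275.3 202.7] 456 [ 0.5142 -0.2545  0.1226] [ 0.5141 -0.2548  0.1228] [[ 0.514  -0.2545  0.123 ]]
blob [158.7  17.9] 2889 [ 0.3392 -0.3822  0.0105] [[ 0.3361 -0.386   0.    ]]
blob [383.7 212.5] 1889 [ 0.5623 -0.1121  0.0019] [[ 0.5627 -0.1114  0.    ]]
blob [468.9 215.6] 1836 [0.5663 0.003  0.0019] [[0.5667 0.0042 0.    ]]
blob [545.2 220.6] 1219 [0.573  0.1092 0.0019] [[0.5734 0.111  0.    ]]
blob [144.  392.4] 1987 [ 8.798e-01 -4.745e-01 -3.000e-04] [[ 0.8787 -0.4739  0.    ]]
blob [414.  392.3] 1992 [ 8.777e-01 -2.490e-02 -3.000e-04] [[ 0.8766 -0.0255  0.    ]]
[ 0.5157 -0.2524  0.2313] [ 0.21 -0.45 -0.44]
top
high [384.3 169.6] 50 [ 0.5158 -0.2547  0.123 ] [ 0.5154 -0.2552  0.123 ] [[ 0.5158 -0.2547  0.123 ]]
blob [242.  151.9] 438 [0.5722 0.1185 0.0031] [[0.5727 0.1187 0.    ]]
blob [282.9 154.1] 435 [0.5685 0.0037 0.0028] [[0.5689 0.0036 0.    ]]
blob [367.6 168.5] 354 [ 0.5333 -0.2357  0.0012] [[ 0.5334 -0.2359  0.    ]]
blob [131.8 232.5] 1084 [0.3398 0.4194 0.0042] [[0.3397 0.4205 0.    ]]
tap [0.5398 0.2876 0.0877] [0.46248376 0.88662775] [0.00402698 0.0173436 ] 121
base [0.53677007 0.28127079 0.04082892] [0.54831593 0.28344712 0.03856498]
[ 0.5151 -0.2532  0.2313] [-0.63 -0.18  0.5 ]
scene
high [205.1 156.4] 31 [ 0.5163 -0.2519  0.1233] [ 0.516  -0.2502  0.1232] [[ 0.5161 -0.2523  0.123 ]]
tap [0.5415 0.2923 0.0874] [0.44750853 0.89427966] [0.00414255 0.01833358] 111
base [0.54400238 0.29299052 0.04049128] [0.54705334 0.2850605  0.03846623]
[ 0.5147 -0.2539  0.2313] [ 0.72 -0.56 -0.56]
```

```bash
python3 -m pendant '[[0,-1,40,0],[0,0,40,0],[0,0,40,0],[0,0,22,0],[0,0,0,0],[0,0,0,0]]' 60 30; python3 -m pendant '[[0,0,0,0],[0,0,0,0],[0,0,0,0],[0,0,0,0],[0,0,0,0],[0,0,0,0]]' 14 30
python3 - <<'E'
import numpy as np
# circle points, 30deg steps anticlockwise from 46.6 deg world; tool: (-dx,dy)
for r in(.055,):
  a=np.radians(46.6+30*np.arange(13)); P=r*1e3*np.c_[np.cos(a),np.sin(a)]; d=np.diff(P,axis=0); print([[round(-x,1),round(y,1)] for x,y in d])
E
```

```text
time: 3.5
ee_pos: [0.5149, -0.2557, 0.0899]
ee_rot: [-0.0, 0.0, 1.0, -0.0]
contact_force: [0.3, 0.0, 0.3]
opening: 0.06
gripper_force: 0.0
time: 4.1
ee_pos: [0.5158, -0.2548, 0.0907]
ee_rot: [0.001, -0.001, 1.0, -0.0]
contact_force: [-1.7, -0.1, 7.3]
opening: 0.0211
gripper_force: 30.2
[[np.float64(25.0), np.float64(13.5)], [np.float64(28.5), np.float64(-0.8)], [np.float64(24.2), np.float64(-14.9)], [np.float64(13.5), np.float64(-25.0)], [np.float64(-0.8), np.float64(-28.5)], [np.float64(-14.9), np.float64(-24.2)], [np.float64(-25.0), np.float64(-13.5)], [np.float64(-28.5), np.float64(0.8)], [np.float64(-24.2), np.float64(14.9)], [np.float64(-13.5), np.float64(25.0)], [np.float64(0.8), np.float64(28.5)], [np.float64(14.9), np.float64(24.2)]]
```

```bash
python3 -m pendant '[[12.5,6.7,0,0],[12.5,6.8,0,0],[14.2,-0.4,0,0],[14.3,-0.4,0,0],[24.2,-14.9,0,0],[0,0,0,0]]'
python3 - <<'E'
from h import *
s=manip.get_state(); print(s['ee_pos'].round(4),s['contact_force'].round(1),s['opening'])
E
```

```text
time: 4.7
ee_pos: [0.4362, -0.2571, 0.0907]
ee_rot: [0.001, -0.0, 1.0, -0.0]
contact_force: [-4.0, 0.9, 9.3]
opening: 0.0213
gripper_force: 31.8
[ 0.4362 -0.2571  0.0907] [-4.   0.9  9.3] 0.021307126653980078
```

```bash
python3 -m pendant '[[13.5,-25,0,0],[-0.8,-28.5,0,0],[-14.9,-24.2,0,0],[-25,-13.5,0,0],[-28.5,0.8,0,0],[-24.2,14.9,0,0],[-13.5,25,0,0],[0.8,28.5,0,0],[14.9,24.2,0,0],[0,0,0,0]]'
python3 - <<'E'
from h import *
p=cam('top'); C=cloud(p); m=manip.masks_of(p,'rail')
for r in m:
    P=C[r['mask']]; P=P[(P[:,2]>.045)&(P[:,2]<.056)]; print(r['conf'],P.mean(0).round(4),len(P))
P=C.reshape(-1,3); P=P[(P[:,2]>.044)&(P[:,2]<.055)&(abs(P[:,1]-.0)<.02)&(P[:,0]>.6)&(P[:,0]<.75)]; print(np.percentile(P[:,0],[5,50,95]))
s=manip.get_state(); print(s['ee_pos'].round(4),s['contact_force'].round(1),s['opening'])
E
```

```text
time: 5.7
ee_pos: [0.5139, -0.2531, 0.0909]
ee_rot: [0.0, -0.001, 1.0, -0.0]
contact_force: [-2.4, -0.5, 7.0]
opening: 0.0211
gripper_force: 31.8
0.81 [0.6739 0.0477 0.0508] 794
[0.66006486 0.67335379 0.68499049]
[ 0.5149 -0.254   0.0908] [-1.7  0.3  8.9] 0.020803996844878853
```

```bash
python3 -m pendant '[[25,13.5,0,0],[28.5,-0.8,0,0],[24.2,-14.9,0,0],[13.5,-25,0,0],[-0.8,-28.5,0,0],[-14.9,-24.2,0,0],[-25,-13.5,0,0],[-28.5,0.8,0,0],[-24.2,14.9,0,0],[-13.5,25,0,0],[0,0,0,0]]'; python3 -m pendant '[[-0.9,5,0,0],[-0.4,5,0,0],[0,2,0,0],[0,2,0,0],[0,1,0,0],[0,0,0,0],[0,0,0,0]]'
```

```text
time: 6.9
ee_pos: [0.5309, -0.3055, 0.0907]
ee_rot: [-0.001, -0.001, 1.0, -0.0]
contact_force: [-3.6, 2.5, 11.1]
opening: 0.0208
gripper_force: 33.1
time: 7.6
ee_pos: [0.532, -0.2952, 0.0909]
ee_rot: [0.0, -0.001, 1.0, -0.002]
contact_force: [-2.4, -14.1, 4.5]
opening: 0.0205
gripper_force: 32.3
```

```bash
cat > st.py <<'E'
from meas import *
s=manip.get_state(); print(s['time'],s['ee_pos'].round(4),s['contact_force'].round(1),s['opening'].round(4),s['q'].round(2))
p=cam('top'); C=cloud(p)
P=C.reshape(-1,3); P=P[(P[:,2]>.044)&(P[:,2]<.055)&(P[:,0]>.6)&(P[:,0]<.75)]
for y in(-.055,.06): Q=P[abs(P[:,1]-y)<.02]; print('rail x',y,np.percentile(Q[:,0],[2,50,98]).round(4))
E
python3 st.py
```

```text
Traceback (most recent call last):
  File "st.py", line 2, in <module>
    s=manip.get_state(); print(s['time'],s['ee_pos'].round(4),s['contact_force'].round(1),s['opening'].round(4),s['q'].round(2))
                                                                                          ^^^^^^^^^^^^^^^^^^
AttributeError: 'float' object has no attribute 'round'
```

```bash
sed -i "s/s\['opening'\].round(4)/round(s['opening'],4)/" st.py
python3 -m pendant '[[0,0,0,0],[0,0,0,0],[0,0,0,0],[0,0,-40,0],[0,0,-40,0],[0,0,-40,0],[0,0,-30,0],[19.5,34.5,0,0],[19.5,34.5,0,0],[19.5,34.5,0,0],[19.5,34.5,0,0],[0,0,0,0]]' 60
python3 -m pendant '[[0,0,0,0],[0,0,0,0]]'
python3 st.py
cat > can.py <<'E'
from meas import *
import sys
def can(p,x,y):
    """knob centre (top disc), nozzle angle via lid-excluded points"""
    C=cloud(p); d=np.hypot(C[...,0]-x,C[...,1]-y)
    m=(d<.03)&(C[...,2]>.0915)&(C[...,2]<.105); 
    k=C[m]; cx,cy=(k[:,:2].min(0)+k[:,:2].max(0))/2
    lid=C[(d<.045)&(C[...,2]>.05)&(C[...,2]<.061)]
    c=k[:,:2].mean(0); dd=np.hypot(C[...,0]-c[0],C[...,1]-c[1])
    n=C[(dd>.038)&(dd<.062)&(C[...,2]>.029)&(C[...,2]<.046)]
    nm=n[:,:2].mean(0)-c if len(n) else np.zeros(2)
    return c.round(4),k[:,2].mean().round(4),np.array([cx,cy]).round(4),lid.mean(0).round(4),len(n),np.degrees(np.arctan2(nm[1],nm[0])).round(1),np.hypot(*nm).round(4),(n[:,2].max() if len(n) else 0)
if __name__=='__main__':
    w=cam('wrist','w%s.png'%sys.argv[1]); t=cam('top','t%s.png'%sys.argv[1])
    for a in sys.argv[2:]:
        x,y=map(float,a.split(','))
        for n,p in(('w',w),('t',t)):
            try: print(n,a,*can(p,x,y))
            except Exception as e: print(n,a,e)
E
python3 can.py 2 .4536,-.1573 .4331,.0087
```

```text
time: 8.8
ee_pos: [0.4519, -0.1513, 0.2398]
ee_rot: [0.0, -0.002, 1.0, 0.001]
contact_force: [-0.8, -0.5, -0.1]
opening: 0.0599
gripper_force: 0.0
time: 9.0
ee_pos: [0.4545, -0.1543, 0.2394]
ee_rot: [0.0, -0.0, 1.0, 0.0]
contact_force: [0.6, -0.5, 0.5]
opening: 0.0599
gripper_force: 0.0
9.0 [ 0.4545 -0.1543  0.2394] [ 0.6 -0.5  0.5] 0.0599 [ 0.08  0.03 -0.39  0.   -1.15 -1.65]
rail x -0.055 [0.6781 0.6917 0.7062]
rail x 0.06 [0.682  0.6969 0.7092]
w .4536,-.1573 [ 0.451  -0.1577] 0.0958 [ 0.4515 -0.1577] [ 0.4471 -0.1574  0.0561] 209 125.5 0.0467 0.039882331156676665
t .4536,-.1573 zero-size array to reduction operation minimum which has no identity
w .4331,.0087 [0.431  0.0079] 0.096 [0.4312 0.0091] [0.4281 0.0015 0.0562] 231 131.5 0.0471 0.03984729264579567
t .4331,.0087 zero-size array to reduction operation minimum which has no identity
```

View pics/w2.png

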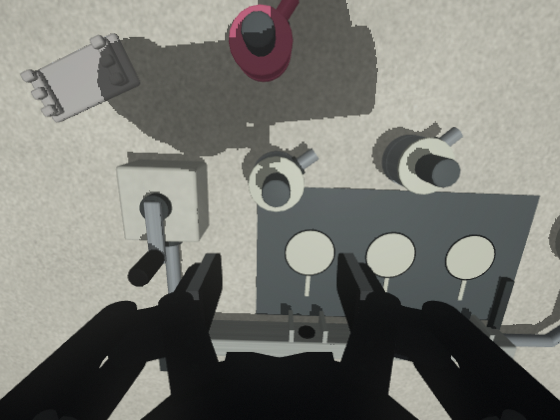

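View pics/t2.png

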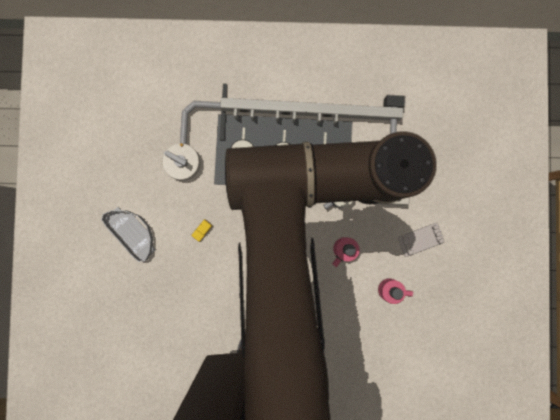

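The wrist view shows the steel canisters' knobs at (276,190) and (445,172), with nozzles pointing up and right in the image (away from the rail). Pads are at (309,252), (391,254) and (470,256), and the rail is fully back. The top view shows no third steel canister.

```bash
python3 -m pendant '[[2.5,-3,0,0],[0,0,10,-8.5],[0,0,10,-8.5],[0,0,10,-8.5],[0,0,10,-8.5],[0,0,10,-8.5],[0,0,10,-8.5],[0,0,10,-8.5],[0,0,10,-8.5],[0,0,10,-8.5],[0,0,0,0]]' 60
python3 -m pendant '[[0,0,30,0],[0,0,30,0],[0,0,20,0],[0,0,7,0],[0,0,0,0],[0,0,0,0]]'; python3 -m pendant '[[0,0,0,0],[0,0,0,0],[0,0,0,0],[0,0,0,0],[0,0,0,0]]' 20 60; python3 -c "
from h import *
s=manip.get_state();q=s['ee_rot'];print(q,2*np.degrees(np.arctan2(q[1],q[2])))"
```

```text
time: 10.25
ee_pos: [0.4505, -0.1577, 0.1479]
ee_rot: [-0.001, -0.62, 0.785, 0.001]
contact_force: [0.9, -1.0, -1.0]
opening: 0.0598
gripper_force: 0.0
time: 10.85
ee_pos: [0.4523, -0.1574, 0.0632]
ee_rot: [0.0, -0.619, 0.786, -0.0]
contact_force: [0.2, 0.2, -0.4]
opening: 0.0601
gripper_force: 0.0
time: 11.35
ee_pos: [0.4525, -0.1573, 0.0634]
ee_rot: [0.001, -0.619, 0.785, -0.001]
contact_force: [-0.6, 0.6, 7.4]
opening: 0.0285
gripper_force: 58.9
[ 7.44425013e-04 -6.19405911e-01  7.85070181e-01 -7.57547643e-04] -76.54557882685052
```

```bash
python3 -m pendant '[[0,0,-15,0],[0,0,-15,0],[0,0,-15,0],[0,0,-15,0],[0,0,0,8.49],[0,0,0,8.49],[0,0,0,8.49],[0,0,0,8.49],[0,0,0,8.49],[0,0,0,8.49],[0,0,0,8.49],[0,0,0,8.49]]'; python3 -m pendant '[[0,0,0,8.49],[0,0,0,8.49],[0,0,0,8.49],[0,0,0,8.49],[0,0,0,8.49],[0,0,0,8.49],[0,0,0,8.49],[-6.9,23.1,0,0],[-6.9,23.1,0,0],[-6.9,23.1,0,0],[-7,23.1,0,0],[-7,23.1,0,0]]'; python3 -m pendant '[[0,0,0,0],[0,0,0,0],[0,0,0,0]]'; python3 can.py 3 .5638,-.1115 .4331,.0087
```

```text
time: 12.55
ee_pos: [0.4508, -0.1571, 0.1219]
ee_rot: [-0.0, -0.072, 0.997, 0.0]
contact_force: [1.5, -0.1, -3.7]
opening: 0.0281
gripper_force: 59.7
time: 13.75
ee_pos: [0.5631, -0.1106, 0.1218]
ee_rot: [-0.001, 0.429, 0.903, -0.0]
contact_force: [0.1, -0.3, -2.6]
opening: 0.0287
gripper_force: 59.9
time: 14.05
ee_pos: [0.5618, -0.1113, 0.1218]
ee_rot: [-0.001, 0.429, 0.903, -0.0]
contact_force: [-0.4, -0.0, -2.6]
opening: 0.0286
gripper_force: 60.1
w .5638,-.1115 zero-size array to reduction operation minimum which has no identity
t .5638,-.1115 zero-size array to reduction operation minimum which has no identity
w .4331,.0087 zero-size array to reduction operation minimum which has no identity
t .4331,.0087 [ 0.4351 -0.0037] 0.0978 [ 0.4353 -0.0034] [ 0.4391 -0.0075  0.0566] 0 0.0 0.0 0
```

View pics/w3.png

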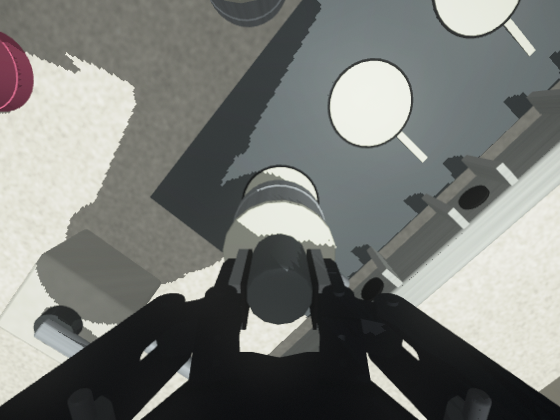

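```bash
python3 -m pendant '[[0,0,20,0],[0,0,20,0],[0,0,12,0],[0,0,6,0],[0,0,1,0],[0,0,0,0]]'; python3 -m pendant '[[0,0,0,0],[0,0,0,0],[0,0,0,0],[0,0,0,0],[0,0,-30,0],[0,0,-45,0],[0,0,-45,0],[0,0,-45,0],[0,0,0,0],[0,0,0,0],[0,0,0,0]]' 60
cat > pads.py <<'E'
from can import *
def rigchk(p):
    """pads as white discs + can offsets"""
    C=cloud(p); g=cv2.cvtColor(p['img'],cv2.COLOR_BGR2GRAY)
    for c,a,m in blobs((g>120)&(np.abs(C[...,2])<.012)&(np.hypot(C[...,0]-.568,C[...,1]-.003)<.17),60,9000): print('  blob',c.round(0),a,at_z(p,c[0],c[1],.001).round(4))
if __name__=='__main__':
    w=cam('wrist','w%s.png'%sys.argv[1])
    rigchk(w)
    for a in sys.argv[2:]:
        x,y=map(float,a.split(','))
        try: print('w',a,*can(w,x,y))
        except Exception as e: print(a,e)
E
python3 pads.py 4 .563,-.1115 .4331,.0087
```

```text
time: 14.75
ee_pos: [0.5633, -0.1112, 0.0637]
ee_rot: [0.0, 0.429, 0.903, 0.0]
contact_force: [0.2, -0.5, -3.2]
opening: 0.0287
gripper_force: 60.3
time: 15.85
ee_pos: [0.5623, -0.1111, 0.2273]
ee_rot: [-0.001, 0.429, 0.903, -0.0]
contact_force: [-0.1, -0.4, -0.7]
opening: 0.0599
gripper_force: 0.0
  blob [297.  18.] 969 [[0.4639 0.04   0.001 ]]
  blob [417.  27.] 3051 [[0.5722 0.1172 0.001 ]]
  blob [448.  60.] 200 [[0.6245 0.1168 0.001 ]]
  blob [345. 109.] 2930 [[0.5696 0.0038 0.001 ]]
  blob [435. 198.] 74 [[ 0.7355 -0.0031  0.001 ]]
w .563,-.1115 [ 0.5618 -0.1094] 0.0959 [ 0.5625 -0.1098] [ 0.559  -0.1061  0.0561] 203 -1.9 0.0471 0.039262132035806196
w .4331,.0087 [0.4399 0.    ] 0.0951 [0.4377 0.0021] [ 0.4412 -0.0013  0.0564] 0 0.0 0.0 0
```

```bash
python3 -m pendant '[[0,0,-15,-8.475],[0,0,-15,-8.475],[0,0,0,-8.475],[0,0,0,-8.475],[0,0,0,-8.475],[0,0,0,-8.475],[28,24,0,0],[28,24,0,0],[28,24,0,0],[0,0,0,0],[0,0,0,0],[0,0,0,0]]'; python3 pads.py 5 .563,-.1115 .4331,.0087
python3 - <<'E'
from can import *
p=cam('scene','s5.png'); rig=0
from pads import rigchk
rigchk(p); [print(x) for x in cans(p)]
print(can(p,.563,-.1115)); print(can(p,.434,.01))
p=cam('top','t5.png'); rigchk(p); [print(x) for x in cans(p)]
E
```

```text
time: 17.1
ee_pos: [0.4793, -0.0394, 0.2577]
ee_rot: [-0.0, -0.0, 1.0, -0.0]
contact_force: [0.6, -0.2, -0.1]
opening: 0.0599
gripper_force: 0.0
  blob [263. 151.] 2307 [[ 0.4481 -0.0613  0.001 ]]
  blob [371. 152.] 2459 [[0.4492 0.084  0.001 ]]
  blob [308. 234.] 1601 [[0.5664 0.0032 0.001 ]]
  blob [387. 236.] 1561 [[0.5704 0.1182 0.001 ]]
  blob [306. 267.] 94 [[0.6205 0.0015 0.001 ]]
  blob [382. 269.] 91 [[0.6242 0.1165 0.001 ]]
w .563,-.1115 [ 0.5575 -0.1037] 0.0953 [ 0.5606 -0.1079] [ 0.5534 -0.1069  0.0559] 95 -6.6 0.0537 0.03993946450837177
w .4331,.0087 [0.4309 0.0087] 0.096 [0.4311 0.0088] [0.4296 0.0069 0.0562] 212 130.4 0.0466 0.03992227877371585
  blob [271. 224.] 643 [[0.4515 0.0285 0.001 ]]
  blob [231. 234.] 305 [[5.721e-01 4.000e-04 1.000e-03]]
  blob [186. 252.] 393 [[7.179e-01 6.000e-04 1.000e-03]]
  blob [250. 256.] 363 [[0.5763 0.1159 0.001 ]]
(0.8, array([ 0.2007, -0.29  ,  0.0943]), np.float64(0.1018), array([ 0.2003, -0.2882,  0.0568]), array([ 93.,  84., 128.]), 49)
(0.74, array([ 0.3092, -0.1682,  0.0947]), np.float64(0.1021), array([ 0.3144, -0.1624,  0.05
[... 645 characters left out ...]
0233880659))
  blob [286.  98.] 201 [[ 0.728  -0.0017  0.001 ]]
  blob [241. 137.] 76 [[0.616  0.1212 0.001 ]]
  blob [307. 197.] 512 [[ 0.4482 -0.0657  0.001 ]]
  blob [261. 205.] 150 [[0.4253 0.0611 0.001 ]]meas.py:15: RuntimeWarning: Mean of empty slice.
  r.append((m['conf'],k.mean(0).round(4),k[:,2].max().round(4),lid.mean(0).round(4),col.round(),len(k)))
  ret = um.true_divide(
Traceback (most recent call last):
  File "meas.py", line 15, in cans
    r.append((m['conf'],k.mean(0).round(4),k[:,2].max().round(4),lid.mean(0).round(4),col.round(),len(k)))
                                           ~~~~~~~~~~^^
ValueError: zero-size array to reduction operation maximum which has no identity
```

View pics/w5.png

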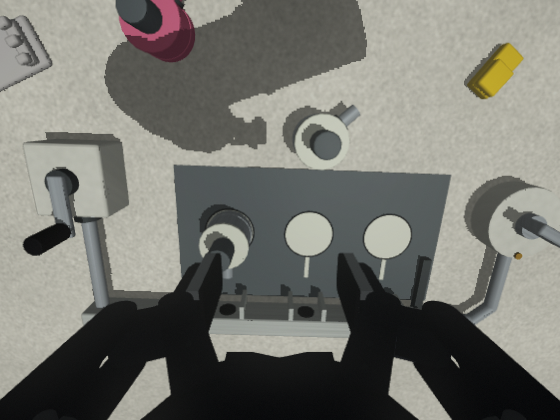

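The wrist view shows the placed canister at about (222,240), with its nozzle pointing towards the rail. The other canister's knob is at (325,145), and the crank, tap (stud at (517,256)), block and rest are untouched.

```bash
python3 -m pendant '[[23.5,24,0,0],[23.5,24.2,0,0],[0,0,10,-8.545],[0,0,10,-8.545],[0,0,10,-8.545],[0,0,10,-8.545],[0,0,10,-8.545],[0,0,10,-8.545],[0,0,10,-8.545],[0,0,10,-8.545],[0,0,10,-8.545],[0,0,10,-8.545]]' 60
python3 -m pendant '[[0,0,0,-8.545],[0,0,0,0],[0,0,35,0],[0,0,35,0],[0,0,20,0],[0,0,4.7,0],[0,0,0,0],[0,0,0,0]]'; python3 -m pendant '[[0,0,0,0],[0,0,0,0],[0,0,0,0],[0,0,0,0],[0,0,0,0]]' 20 60; python3 -c "
from h import *
s=manip.get_state();q=s['ee_rot'];print(2*np.degrees(np.arctan2(q[1],q[2])),s['q'].round(2))"
```

```text
time: 18.55
ee_pos: [0.4322, 0.0088, 0.1578]
ee_rot: [-0.0, -0.681, 0.733, 0.0]
contact_force: [-0.7, -0.2, -0.2]
opening: 0.0599
gripper_force: 0.0
time: 19.35
ee_pos: [0.4329, 0.0093, 0.0646]
ee_rot: [-0.001, 0.731, -0.682, 0.0]
contact_force: [-0.1, -0.6, -0.8]
opening: 0.0599
gripper_force: 0.0
time: 19.85
ee_pos: [0.4323, 0.0092, 0.0646]
ee_rot: [-0.001, 0.731, -0.682, 0.0]
contact_force: [-2.5, 1.1, 7.5]
opening: 0.0284
gripper_force: 58.6
265.98366073432504 [ 0.48  0.15 -0.73  0.   -0.69 -0.41]
```

```bash
python3 -m pendant '[[0,0,-15,0],[0,0,-15,0],[0,0,-15,0],[0,0,-15,0],[0,0,0,8.29],[0,0,0,8.29],[0,0,0,8.29],[0,0,0,8.29],[0,0,0,8.29],[0,0,0,8.29],[0,0,0,8.29],[0,0,0,8.29]]'; python3 -m pendant '[[0,0,0,8.29],[0,0,0,8.29],[0,0,0,8.29],[0,0,0,8.29],[0,0,0,8.29],[0,0,0,8.29],[0,0,0,8.29],[0,0,0,8.29],[0,0,0,0],[0,0,0,0]]';python3 -m pendant '[[-21.8,16.1,0,0],[-21.8,16.1,0,0],[-21.8,16.1,0,0],[-21.8,16.1,0,0],[-21.9,16.1,0,0],[0,0,0,0],[0,0,20,0],[0,0,20,0],[0,0,12,0],[0,0,6,0],[0,0,2,0],[0,0,0,0]]'
```

```text
time: 21.05
ee_pos: [0.4314, 0.0089, 0.1236]
ee_rot: [-0.0, -0.236, 0.972, 0.0]
contact_force: [0.2, 0.3, -4.1]
opening: 0.0285
gripper_force: 60.0
time: 22.05
ee_pos: [0.4316, 0.0089, 0.1236]
ee_rot: [-0.0, 0.329, 0.944, 0.0]
contact_force: [-0.6, 0.5, -3.5]
opening: 0.0287
gripper_force: 60.0
time: 23.25
ee_pos: [0.5669, 0.0036, 0.0647]
ee_rot: [-0.0, 0.33, 0.944, -0.0]
contact_force: [-4.6, 0.4, 4.9]
opening: 0.0286
gripper_force: 60.6
```

```bash
python3 -m pendant '[[0,0,0,0],[0,0,0,0],[0,0,0,0],[0,0,0,0],[0,0,-30,0],[0,0,-45,0],[0,0,-45,0],[0,0,-45,-7.73],[0,0,-30,-7.73],[0,0,0,-7.73],[0,0,0,-7.73],[0,0,0,-7.73]]' 60;python3 -m pendant '[[17.4,39.2,0,0],[17.4,39.2,0,0],[17.4,39.2,0,0],[17.4,39.2,0,0],[17.4,39.2,0,0],[0,0,0,0],[0,0,0,0],[0,0,0,0]]'
cat > chk.py <<'E'
from pads import *
def chk(n,p,cs):
    print(n); rigchk(p)
    for x,y in cs:
        try: print('  can',*can(p,x,y))
        except Exception as e: print(e)
t=sys.argv[1]; cs=[tuple(map(float,a.split(','))) for a in sys.argv[2:]]
for n in('top','wrist','scene'): chk(n,cam(n,n[0]+t+'.png'),cs)
E
python3 chk.py 6 .565,-.111 .568,.0036
```

```text
time: 24.45
ee_pos: [0.5675, 0.0038, 0.259]
ee_rot: [0.0, -0.003, 1.0, 0.0]
contact_force: [-0.2, -0.8, -0.5]
opening: 0.0601
gripper_force: 0.0
time: 25.25
ee_pos: [0.4805, 0.1994, 0.2586]
ee_rot: [0.0, -0.0, 1.0, -0.0]
contact_force: [-0.1, 0.1, -0.1]
opening: 0.0598
gripper_force: 0.0
top
  blob [286.  98.] 204 [[ 0.7279 -0.0021  0.001 ]]
  blob [242. 150.] 523 [[0.5767 0.1186 0.001 ]]
  blob [285. 197.] 1577 [[ 0.4467 -0.0039  0.001 ]]
  can [ 0.5633 -0.1101] 0.0967 [ 0.5641 -0.1099] [ 0.5618 -0.1101  0.0566] 42 -2.2 0.0473 0.04298153968055396
  can [0.568  0.0034] 0.0972 [0.5676 0.0033] [0.5676 0.0045 0.0568] 37 -1.4 0.048 0.043758018979084046
wrist
  blob [127. 148.] 6594 [[ 0.4447 -0.0046  0.001 ]]
  blob [224. 235.] 1538 [[0.5699 0.1181 0.001 ]]
  blob [224. 267.] 86 [[0.6234 0.116  0.001 ]]
  can [ 0.561  -0.1086] 0.0956 [ 0.5617 -0.1107] [ 0.5569 -0.1021  0.0559] 152 -0.1 0.0477 0.039219342855281114
  can [0.5655 0.0058] 0.0956 [0.5664 0.0046] [0.5605 0.0109 0.0559] 129 -0.8 0.0491 0.03917559616088179
scene
  blob [268. 219.] 818 [[0.4474 0.0028 0.001 ]]
  blob [186. 253.] 393 [[0.7178 0.0011 0.001 ]]
  blob [250. 256.] 367 [[0.5763 0.1159 0.001 ]]
  can [ 0.5641 -0.1078] 0.0965 [ 0.5625 -0.1095] [ 0.5662 -0.0998  0.0569] 30 -1.8 0.0475 0.042695106281944395
  can [0.5682 0.0077] 0.0968 [0.5667 0.0041] [0.571  0.0141 0.0573] 35 -2.5 0.0478 0.04255026714143628
```

View pics/w6.png

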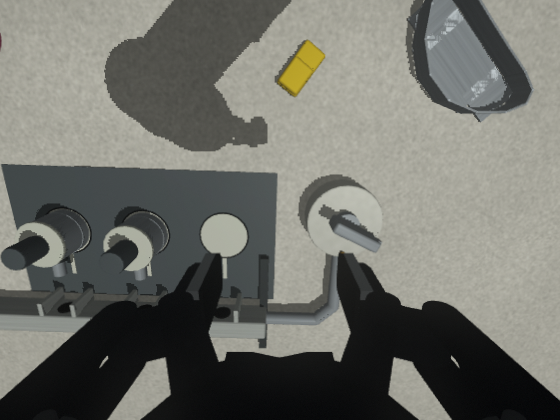

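View pics/t6.png

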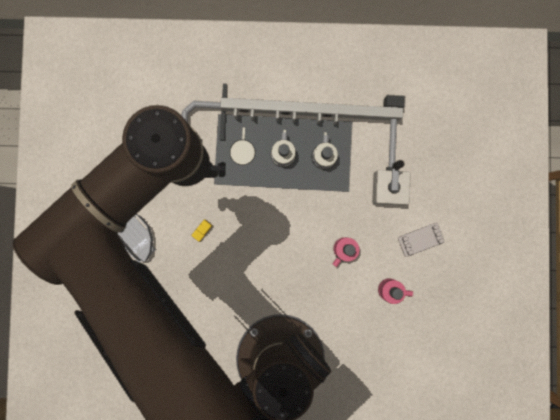

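The wrist view shows both canisters standing on pads, with nozzles towards the rail, at about (60,235) and (135,240). The tap is at (345,220). The top view shows the nozzles lined up with the marks, and the offsets from the pad centres are 2 mm or less. The third pad stays empty because there are only two steel canisters.

```bash
python3 -m pendant '[[-4.7,-45,0,0],[-4.7,-45,0,0],[-4.7,-45,0,0],[-4.7,-45,0,0],[-4.7,-45,0,0],[-4.7,-45,0,0],[-4.7,-45,0,0],[-4.7,-45,0,0],[-4.7,-45,0,0],[-4.7,-45,0,0],[-4.5,-45,0,0],[0,0,0,0]]' 60; python3 -m pendant '[[0,0,0,0],[0,0,0,0]]'
cat > crk.py <<'E'
from meas import *
import sys
for n in('wrist','top'):
    p=cam(n,n[0]+sys.argv[1]+'.png'); C=cloud(p)
    m=(C[...,2]>.1165)&(C[...,2]<.135)&(np.hypot(C[...,0]-.478,C[...,1]+.2936)<.08)
    for c,a,mm in blobs(m,10,50000): print(n,c.round(1),a,at_z(p,c[0],c[1],.123).round(4))
print(manip.get_state()['ee_pos'].round(4))
E
python3 crk.py 7;  python3 chk.py 7 .565,-.111 .568,.0036
```

```text
time: 26.6
ee_pos: [0.5312, -0.3007, 0.2574]
ee_rot: [-0.001, 0.003, 1.0, -0.0]
contact_force: [-0.7, -0.0, -0.9]
opening: 0.06
gripper_force: 0.0
time: 26.8
ee_pos: [0.5317, -0.2953, 0.2584]
ee_rot: [-0.0, 0.0, 1.0, 0.0]
contact_force: [-0.2, -0.0, 0.9]
opening: 0.0597
gripper_force: 0.0
wrist [279. 196.] 372 [[ 0.5301 -0.2955  0.123 ]]
top [400.3 163.4] 55 [[ 0.5327 -0.2958  0.123 ]]
[ 0.532  -0.2945  0.2589]
top
  blob [286.  98.] 204 [[ 0.7279 -0.0027  0.001 ]]
  blob [242. 150.] 552 [[0.5778 0.1185 0.001 ]]
  blob [275. 199.] 1714 [[0.443  0.0231 0.001 ]]
  can [ 0.5633 -0.1032] 0.0974 [ 0.5637 -0.103 ] [ 0.568  -0.094   0.0565] 33 -8.1 0.0478 0.044257135214382126
  can [0.5681 0.0037] 0.0969 [0.5678 0.0034] [0.5669 0.005  0.0568] 40 -1.7 0.0473 0.04585760572800246
wrist
  blob [495. 103.] 7200 [[ 0.4385 -0.0156  0.001 ]]
  blob [554. 199.] 279 [[0.5673 0.0969 0.001 ]]
  blob [403. 235.] 60 [[ 0.6227 -0.1133  0.001 ]]
  blob [556. 237.] 74 [[0.6262 0.1171 0.001 ]]
  can [ 0.5609 -0.1121] 0.0957 [ 0.5616 -0.1111] [ 0.5566 -0.1181  0.0559] 169 -4.0 0.0474 0.03943060672441051
  can [0.5659 0.0018] 0.0956 [0.5666 0.0035] [ 0.5634 -0.0051  0.0559] 185 -3.5 0.0474 0.039394635097656394
scene
  blob [271. 221.] 986 [[0.4432 0.0148 0.001 ]]
  blob [186. 252.] 391 [[7.178e-01 3.000e-04 1.000e-03]]
  blob [250. 256.] 364 [[0.5762 0.1158 0.001 ]]
  can [ 0.5642 -0.1066] 0.097 [ 0.5634 -0.1086] [ 0.5665 -0.1006  0.0571] 28 -2.6 0.0475 0.04432464688713955
  can [0.5685 0.0074] 0.0972 [0.5675 0.004 ] [0.5718 0.0147 0.0572] 34 -1.4 0.0475 0.04388789261613979
```

```bash
python3 -m pendant '[[0,0,40,0],[0,0,40,0],[0,0,40,0],[0,0,30,0],[0,0,17,0],[0,0,0,0],[0,0,0,0]]' 60 30; python3 -m pendant '[[0,0,0,0],[0,0,0,0],[0,0,0,0],[0,0,0,0],[0,0,0,0],[0,0,0,0]]' 14 30
python3 - <<'E'
import numpy as np
a=np.radians(-1.85-30*np.arange(13)); P=55*np.c_[np.cos(a),np.sin(a)]; print([[round(float(-x),1),round(float(y),1)] for x,y in np.diff(P,axis=0)])
E
```

```text
time: 27.75
ee_pos: [0.5326, -0.295, 0.0923]
ee_rot: [0.0, -0.001, 1.0, -0.0]
contact_force: [-1.0, -0.1, 0.5]
opening: 0.0601
gripper_force: 0.0
time: 28.35
ee_pos: [0.5328, -0.2957, 0.0929]
ee_rot: [0.001, -0.0, 1.0, -0.0]
contact_force: [-1.1, -0.5, 6.7]
opening: 0.0211
gripper_force: 30.1
[[8.3, -27.2], [20.8, -19.5], [27.7, -6.5], [27.2, 8.3], [19.5, 20.8], [6.5, 27.7], [-8.3, 27.2], [-20.8, 19.5], [-27.7, 6.5], [-27.2, -8.3], [-19.5, -20.8], [-6.5, -27.7]]
```

```bash
python3 -m pendant '[[8.3,-27.2,0,0],[20.8,-19.5,0,0],[27.7,-6.5,0,0],[27.2,8.3,0,0],[19.5,20.8,0,0],[6.5,27.7,0,0],[-8.3,27.2,0,0],[-20.8,19.5,0,0],[-27.7,6.5,0,0],[-27.2,-8.3,0,0],[-19.5,-20.8,0,0],[-6.5,-27.7,0,0]]'; python3 st.py;  python3 chk.py 8 .565,-.111 .568,.0036
```

```text
time: 29.55
ee_pos: [0.5333, -0.2951, 0.0927]
ee_rot: [-0.0, -0.001, 1.0, -0.0]
contact_force: [-10.6, 3.4, 12.8]
opening: 0.021
gripper_force: 33.1
29.55 [ 0.5333 -0.2951  0.0927] [-10.6   3.4  12.8] 0.021 [-0.19  0.37 -0.31  0.   -0.89 -1.38]
rail x -0.055 [0.6535 0.6667 0.6814]
rail x 0.06 [0.6572 0.6695 0.6836]
top
  blob [284. 103.] 768 [[0.7133 0.0045 0.001 ]]
  blob [242. 150.] 560 [[0.5781 0.1186 0.001 ]]
  blob [274. 199.] 1683 [[0.443  0.0258 0.001 ]]
zero-size array to reduction operation minimum which has no identity
  can [0.5678 0.0037] 0.0969 [0.5677 0.0032] [0.5677 0.0041 0.0565] 37 -1.7 0.0481 0.04560065943564662
wrist
  blob [535. 112.] 2313 [[ 0.4533 -0.1026  0.001 ]]
  blob [464. 269.] 68 [[ 0.5871 -0.1331  0.001 ]]
  blob [478. 303.] 153 [[ 0.6227 -0.1126  0.001 ]]
zero-size array to reduction operation minimum which has no identity
zero-size array to reduction operation minimum which has no identity
scene
  blob [271. 220.] 998 [[0.4431 0.0141 0.001 ]]
  blob [191. 251.] 868 [[0.703  0.0042 0.001 ]]
  blob [251. 255.] 347 [[0.5734 0.1159 0.001 ]]
  can [ 0.5639 -0.1074] 0.0972 [ 0.563  -0.1086] [ 0.5674 -0.1008  0.0571] 31 -1.3 0.0475 0.04412768431737446
  can [0.5682 0.0077] 0.0971 [0.5677 0.0054] [0.571  0.0143 0.057 ] 37 -2.1 0.0479 0.04212281741092627
```

The rail has moved 25 mm and the canisters are unchanged. Next is the second turn.

```bash
python3 -m pendant '[[8.3,-27.2,0,0],[20.8,-19.5,0,0],[27.7,-6.5,0,0],[27.2,8.3,0,0],[19.5,20.8,0,0],[6.5,27.7,0,0],[-8.3,27.2,0,0],[-20.8,19.5,0,0],[-27.7,6.5,0,0],[-27.2,-8.3,0,0],[-19.5,-20.8,0,0],[0,0,0,0]]'; python3 -m pendant '[[-5,-13.7,0,0],[-1.5,-10,0,0],[0,-4,0,0],[0,-2,0,0],[0,-1,0,0],[0,0,0,0],[0,0,0,0]]'; python3 st.py
```

```text
time: 30.95
ee_pos: [0.5274, -0.27, 0.093]
ee_rot: [0.0, -0.001, 1.0, -0.001]
contact_force: [-2.0, -3.4, 11.2]
opening: 0.0208
gripper_force: 33.6
time: 31.65
ee_pos: [0.5327, -0.2964, 0.093]
ee_rot: [0.001, -0.0, 1.0, 0.001]
contact_force: [-3.1, 13.2, 13.4]
opening: 0.0209
gripper_force: 33.8
31.65 [ 0.5327 -0.2964  0.093 ] [-3.1 13.2 13.4] 0.0209 [-0.19  0.37 -0.31 -0.   -0.89 -1.38]
rail x -0.055 [0.6287 0.6416 0.6558]
rail x 0.06 [0.6321 0.6453 0.6593]
```

```bash
python3 -m pendant '[[0,0,0,0],[0,0,0,0],[0,0,0,0],[0,0,0,0],[0,0,-30,0],[0,0,-45,0],[0,0,-45,0],[0,0,-45,0],[0,0,0,0]]' 60; python3 -m pendant '[[2.8,45.7,0,0],[2.8,45.7,0,0],[2.8,45.7,0,0],[2.8,45.7,0,0],[2.8,45.7,0,0],[2.8,45.7,0,0],[2.8,45.7,0,0],[2.8,45.7,0,0],[2.8,45.7,0,0],[2.8,45.7,0,0],[2.8,45.7,0,0],[2.2,45.7,0,0]]'; python3 -m pendant '[[0,0,0,0],[0,0,0,0]]';  python3 chk.py 9 .565,-.111 .568,.0036
cat > tap.py <<'E'
from meas import *
import sys
for n in('wrist','top','scene'):
    p=cam(n,n[0]+sys.argv[1]+'.png'); C=cloud(p); d=np.hypot(C[...,0]-.538,C[...,1]-.284)
    P=C[(d<.07)&(C[...,2]>.083)&(C[...,2]<.093)]
    if len(P)<10: print(n,'few');continue
    mu=P.mean(0); w,v=np.linalg.eigh(np.cov(P[:,:2].T)); v=v[:,1]; s=(P[:,:2]-mu[:2])@v; print(n,'bar',mu.round(4),np.degrees(np.arctan2(v[1],v[0])).round(1),s.min().round(4),s.max().round(4),len(P), 'mid',(mu[:2]+v*(s.min()+s.max())/2).round(4))
    m=((d<.07)&(C[...,2]>.034)&(C[...,2]<.046)).astype(np.uint8)
    k=cv2.findContours(m,cv2.RETR_EXTERNAL,cv2.CHAIN_APPROX_NONE)[0]; k=max(k,key=cv2.contourArea); h=cv2.convexHull(k).reshape(-1,2)
    W=at_z(p,h[:,0],h[:,1],.04); A=np.c_[W[:,:2],np.ones(len(W))]; s=np.linalg.lstsq(A,(W[:,:2]**2).sum(1),rcond=None)[0]; c=s[:2]/2; print('  base',c.round(4),np.sqrt(s[2]+c@c).round(4))
    b=p['img'].astype(int); o=(d<.075)&(C[...,2]>.03)&(C[...,2]<.06)&(b[...,2]-b[...,0]>45); 
    print('  stud',C[o].mean(0).round(4) if o.any() else None,o.sum())
print(manip.get_state()['ee_pos'].round(4))
E
python3 tap.py 10
```

```text
time: 32.6
ee_pos: [0.5348, -0.2999, 0.2639]
ee_rot: [0.005, -0.001, 1.0, -0.002]
contact_force: [-0.2, 0.8, -0.1]
opening: 0.0599
gripper_force: 0.0
time: 33.8
ee_pos: [0.4983, 0.2519, 0.2565]
ee_rot: [0.0, -0.0, 1.0, 0.0]
contact_force: [0.8, 0.5, 0.8]
opening: 0.0601
gripper_force: 0.0
time: 34.0
ee_pos: [0.4984, 0.2509, 0.2558]
ee_rot: [-0.0, -0.001, 1.0, -0.0]
contact_force: [-0.5, -0.8, -0.5]
opening: 0.0599
gripper_force: 0.0
top
  blob [285. 109.] 1563 [[ 0.6984 -0.0008  0.001 ]]
  blob [242. 151.] 498 [[0.5743 0.1187 0.001 ]]
  blob [284. 198.] 1666 [[ 0.4437 -0.0031  0.001 ]]
  can [ 0.5634 -0.1101] 0.0967 [ 0.5639 -0.1101] [ 0.562  -0.1096  0.0564] 58 -2.1 0.0488 0.045689383228742164
  can [0.5679 0.0037] 0.0974 [0.5677 0.0032] [0.5676 0.0046 0.0566] 59 0.4 0.0498 0.043918749493059295
wrist
  blob [ 86. 132.] 7320 [[ 0.4415 -0.0034  0.001 ]]
  blob [187. 224.] 1605 [[0.5702 0.1179 0.001 ]]
  blob [ 99. 302.] 1243 [[ 0.7008 -0.0337  0.001 ]]
zero-size array to reduction operation minimum which has no identity
  can [0.5658 0.0063] 0.0956 [0.5665 0.005 ] [0.5613 0.0115 0.0559] 402 -2.8 0.0501 0.04598471992580189
scene
  blob [268. 219.] 874 [[0.4447 0.003  0.001 ]]
  blob [193. 251.] 1032 [[0.699  0.0056 0.001 ]]
  blob [253. 255.] 311 [[0.5691 0.1168 0.001 ]]
  can [ 0.5638 -0.1074] 0.0969 [ 0.563  -0.1071] [ 0.5676 -0.1005  0.0568] 49 -3.8 0.0481 0.04576500141798101
  can [0.5688 0.0077] 0.0969 [0.5673 0.0062] [0.5711 0.0141 0.0575] 58 -2.5 0.0471 0.04596975246540935
wrist bar [0.5375 0.2888 0.0865] 62.5 -0.0292 0.031 622 mid [0.5379 0.2896]
  base [0.5354 0.2845] 0.0495
  stud [0.5814 0.2827 0.0428] 32
top few
scene bar [0.5411 0.2915 0.088 ] 62.4 -0.0332 0.0289 102 mid [0.5401 0.2896]
  base [0.5388 0.2869] 0.0518
  stud [0.584  0.2835 0.0451] 5
[0.499  0.2491 0.2568]
```

Run:
```python
import cv2,numpy as np
a=cv2.imread('pics/w10.png'); b=cv2.imread('pics/t10.png')[80:180,150:420]; b=cv2.resize(b,(560,207),interpolation=cv2.INTER_CUBIC); cv2.imwrite('pics/c10.png',np.vstack([a[:390],b]))
```

```text
(no output)
```

View pics/c10.png

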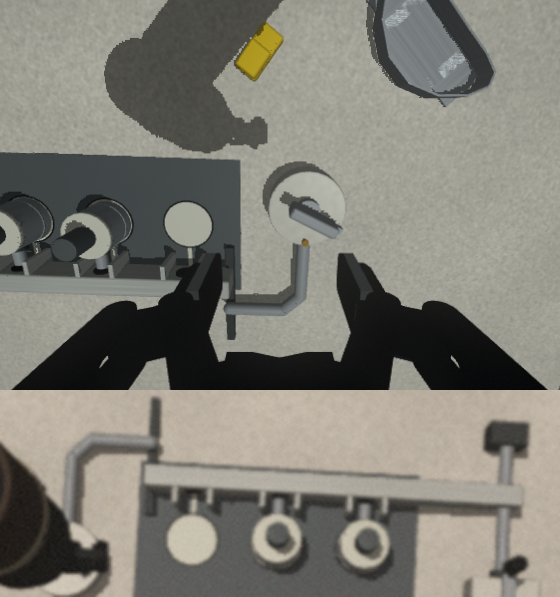

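The upper part shows the tap bar pointing at 62° with the stud at (304,242). The lower part shows the rail home with its forks round both nozzles.

```bash
python3 -m pendant '[[-19,17.5,0,0],[-19,17.5,0,0],[0,0,10,-7.8],[0,0,10,-7.8],[0,0,10,-7.8],[0,0,10,-7.8],[0,0,10,-7.8],[0,0,10,-7.8],[0,0,10,-7.8],[0,0,10,-7.8],[0,0,0,0],[0,0,0,0]]' 45
python3 -m pendant '[[0,0,35,0],[0,0,35,0],[0,0,30,0],[0,0,12,0],[0,0,6,0],[0,0,0,0],[0,0,0,0]]'; python3 -m pendant '[[0,0,0,0],[0,0,0,0],[0,0,0,0],[0,0,0,0],[0,0,0,0]]' 5 40; python3 -c "
from h import *
s=manip.get_state();q=s['ee_rot'];print(2*np.degrees(np.arctan2(q[1],q[2])),s['q'].round(2),s['moment'].round(2))"
```

```text
time: 35.5
ee_pos: [0.5371, 0.2847, 0.177]
ee_rot: [0.0, -0.516, 0.856, -0.0]
contact_force: [0.8, 0.6, 1.1]
opening: 0.045
gripper_force: 0.0
time: 36.2
ee_pos: [0.5377, 0.2859, 0.0602]
ee_rot: [0.001, -0.518, 0.855, 0.0]
contact_force: [0.3, -0.1, 0.4]
opening: 0.0455
gripper_force: 0.0
time: 36.7
ee_pos: [0.5375, 0.2854, 0.0598]
ee_rot: [0.001, -0.518, 0.855, -0.0]
contact_force: [-0.5, -0.9, 6.3]
opening: 0.0132
gripper_force: 41.3
-62.44884760465436 [ 0.81  0.41 -0.35  0.   -0.81 -1.29] [-0.52 -0.07  0.07]
```

```bash
python3 -m pendant '[[0,0,0,5.8],[0,0,0,5.8],[0,0,0,5.8],[0,0,0,5.8],[0,0,0,5.8],[0,0,0,5.8],[0,0,0,5.8],[0,0,0,5.8],[0,0,0,5.9],[0,0,0,5.9],[0,0,0,5.9],[0,0,0,0]]'; python3 -m pendant '[[0,0,0,0],[0,0,0,0]]'; python3 -m pendant '[[0,0,0,0],[0,0,0,0],[0,0,0,0],[0,0,-20,0],[0,0,-45,0],[0,0,-45,0],[0,0,-45,0],[0,0,-45,0],[30,-30,0,0],[30,-30,0,0],[0,0,0,0],[0,0,0,0]]' 60; python3 tap.py 11; python3 chk.py 12 .565,-.111 .568,.0036
```

```text
time: 37.9
ee_pos: [0.5381, 0.2845, 0.0598]
ee_rot: [0.001, 0.016, 1.0, -0.0]
contact_force: [4.4, -5.8, 5.0]
opening: 0.0134
gripper_force: 41.3
time: 38.1
ee_pos: [0.538, 0.2845, 0.0598]
ee_rot: [0.001, 0.015, 1.0, -0.0]
contact_force: [4.7, -5.7, 6.1]
opening: 0.0133
gripper_force: 41.3
time: 39.3
ee_pos: [0.4745, 0.2267, 0.2594]
ee_rot: [0.001, 0.014, 1.0, 0.001]
contact_force: [-0.2, -0.1, 0.1]
opening: 0.0599
gripper_force: 0.0
wrist bar [0.5392 0.2843 0.0866] 178.5 -0.0312 0.0282 569 mid [0.5407 0.2842]
  base [0.5348 0.2839] 0.0493
  stud [0.5836 0.2798 0.0409] 2
top few
scene bar [0.5438 0.2861 0.0874] 178.6 -0.0277 0.0304 118 mid [0.5425 0.2862]
  base [0.5386 0.2869] 0.051
  stud [0.5841 0.2836 0.0444] 4
[0.4755 0.2275 0.2584]
top
  blob [285. 109.] 1567 [[ 0.6982 -0.0008  0.001 ]]
  blob [242. 151.] 496 [[0.5743 0.1187 0.001 ]]
  blob [282. 198.] 1793 [[0.4438 0.0034 0.001 ]]
  can [ 0.5631 -0.11  ] 0.0973 [ 0.5638 -0.1097] [ 0.5615 -0.1092  0.0566] 57 -2.6 0.0492 0.04499965846867937
  can [0.568 0.004] 0.0967 [0.5674 0.0032] [0.5671 0.0047 0.0567] 59 -1.4 0.05 0.0457522808497437
wrist
  blob [113. 154.] 7435 [[0.4416 0.0044 0.001 ]]
  blob [206. 239.] 1379 [[0.5677 0.1175 0.001 ]]
  blob [ 84. 315.] 133 [[ 0.6957 -0.0935  0.001 ]]
  can [ 0.5628 -0.0999] 0.0948 [ 0.5623 -0.1009] [ 0.5574 -0.1009  0.0558] 388 -8.8 0.0493 0.0459402064688873
  can [0.5656 0.0062] 0.0956 [0.5667 0.0046] [0.5608 0.0111 0.0559] 352 -1.7 0.0506 0.04587219620468075
scene
  blob [270. 220.] 945 [[0.4442 0.0108 0.001 ]]
  blob [193. 251.] 1026 [[0.6989 0.0058 0.001 ]]
  blob [253. 255.] 307 [[0.5691 0.1169 0.001 ]]
  can [ 0.5636 -0.1067] 0.0971 [ 0.5634 -0.1072] [ 0.5675 -0.1     0.0571] 49 -1.9 0.0484 0.04543185558963869
  can [0.5682 0.0076] 0.0968 [0.5668 0.0067] [0.5712 0.0146 0.0572] 58 -5.3 0.0478 0.04580197941892905
```

View pics/w11.png

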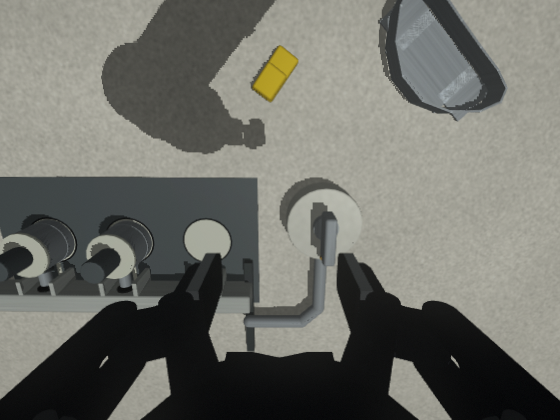

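The wrist view shows the tap nose over the stud, at about (322,258), with the bar at −1.5° against the rig's −1.85°. The rail is home and both canisters still stand right. Handing in.

```bash
python3 st.py; python3 -c "
from bench import manip; print(manip.close_job())"
```

```text
39.6 [0.4754 0.2274 0.258 ] [ 0.2  0.5 -0.3] 0.0604 [ 0.82  0.1  -0.27  0.   -1.21 -2.42]
rail x -0.055 [0.6287 0.6418 0.6563]
rail x 0.06 [0.6321 0.6454 0.6597]
the job is handed in; nothing more can be done
None
```

The job is handed in, but no verdict came back: both steel canisters (the third wasn't in the scene) stand within about 2 mm of their pad centres with nozzles along the marks, the rail is fully home with its forks round them, and the tap, turned last, points at the stud.

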